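# Clamp a setting block with the inner knob of a concentric pair

### The job

Take the wooden block with the silver plate off the tray and stand it, plate up, on the clamp's bed between the two jaws. Then close the jaw on it by turning only the small upper knob clockwise until the block is held by feel with about 12 newtons (anything from 6 to 20 will do, more would spoil it), without turning the wide ring below it or pushing the jaw by hand. Let go of the knob and leave everything else where it lies.

Things in the scene. Friction and masses are not known exactly. Their poses are not given: they have to be found in the camera images.
- block_mid (a point): Centre of the loose work block: light wood, 46 mm long (its x) by 22 mm wide (its y) by 36 mm high (z), about 0.09 kg, a thin dotted silver plate on top (40 mm over all). Starts upright near the middle of the tray. The jaws must press its long faces (its y faces), so its x goes along the clamp's x, either way round.
- tray: Tray with a white floor and a black rim, 270 mm (x) by 210 mm (y), fixed. Origin: centre of its underside. Floor 8 mm above the table, rim 16 mm high.
- clamp: Fixed steel clamp. Origin: on the table; z up. Base plate 92 mm (x), y = -92 to +132 mm. Bed with two jaws on the -y side (52 mm wide in x, top 20 mm up; jaws 30 mm wide in x, 20 mm above the bed). Grey tower, 80 mm square, 62 mm high, centred at y = +85 mm, carries the knobs. The fixed jaw (heel) has its face at y = -60 mm, the driven jaw is on its +y side.
- clamp_seat (a point): Point on the bed's top face (20 mm above the table), on the clamp's centre line at y = -46 mm of the clamp's frame; axes as the clamp's. A block standing square with its centre above this point is clear of both jaws by about 3 mm or more at the start.
- knob_top (a point): Centre of the top face of the small upper knob, on the vertical axis of both knobs; axes as the clamp's. Knurled steel, 29 mm across, 82 to 114 mm above the table. Clockwise from above closes the jaw, 8 mm per rad, 0.7 to 2.2 rad until it bears; may need two grasps. Drag 0.16 Nm (at rest it may act either way); each N of clamping adds 0.008 Nm: go by the rise over free turning. It stays put.
- jaw: The driven jaw, a dark steel block 30 mm (x) by 16 mm (y) by 20 mm (z) on the bed. Origin: on the bed, on the clamp's centre line, 4 mm in front of the block. Ahead of it, towards the heel (clamp's -y), stands a sprung steel pad whose free face has been set anywhere from 7 to 15 mm ahead of the origin; this is not given. The pad yields 1 mm for each 5 N. The jaw moves only along the clamp's y.
- ring_mark (a point): The index line on the top of the wide ring, 28 mm out from the axis, 80 mm above the table. It shows the ring's setting. The ring turns very lightly (0.03 Nm); any finger resting on it will turn it.
- ring: The wide lower ring of the pair, knurled dark steel, 62 mm across, 16 mm high (64 to 80 mm above the table, 2 mm below the small knob); origin on the axis at its underside; turns about the vertical.
- dome: Loose silver domed disc on the tray, 60 mm across, 12 mm high. Leave alone.
- shard_a: Small loose silver plate on the tray, about 38 by 20 by 4 mm. Leave alone.
- shard_b: Another small loose silver plate on the tray, about 38 by 20 by 4 mm. Leave alone.
- graver: Loose graver with a wooden mushroom handle, 110 mm long, 26 mm high, on the mat. Leave alone.
- jar: Loose glass jar with a black lid, 52 mm across, 60 mm high. Leave alone.
- loupe: Loose black loupe, 38 mm across, 26 mm high. Leave alone.
- brush: Loose brush on the mat. Leave alone.

How it is judged:
By the outcome, as a careful person would: the job done as asked, in the order asked, and still so for the second after the job is handed in, with the robot touching nothing.
It also fails if it takes over 72 s, if anything falls off the work surface, if the arm or the gripper's body presses on something with over 40 N, if the wrist force passes 120 N, or if a joint passes its speed limit or range.

### The arm

A 6-joint arm with a two-finger parallel gripper is mounted at the origin on the work surface. World frame = base frame: x ahead of the robot, y to its left, z up, the work surface at z = 0. Lengths are in m, angles in rad, forces in N, time in s.
With the tool pointing down it reaches from about 0.3 to 0.775 m from the base axis. Payload 14.6 kg.
Tool frame: the origin (TCP) lies at the very end of the fingers, on their centre line; the grasp point (between the pads) lies 19 mm behind it (r.tcp_to_grasp is the distance from the TCP to the grasp point, in m); z points along the fingers, x is the direction in which the jaws open and shut, and the axes are right-handed (so a half turn about z gives the same grasp; the last joint's range is limited). The gripper opens to 85 mm and grips with 20 to 120 N. Pads are 22 mm wide; open, the fingers measure 114 mm over their backs; the gripper's body (76 mm by 85 mm) begins 54 mm behind the grasp point. The pads swing forward as they close: fully open they stand 13 mm farther back than shut.
Start: joints at [1.167, 0.3, 1.521, -0, 1.321, -0.067], TCP at [0.182, 0.519, 0.231] pointing down, gripper open.
Joint ranges: [-3.03, 3.03], [-0.79, 2.21], [0.23, 2.52], [-1.04, 4.18], [0, 3.07], [-2.55, 2.55]. Speed limits (rad/s): [2.22, 2.22, 2.57, 3.14, 3.14, 3.14].

### API

Orientations are given as a unit quaternion [w, x, y, z].
In Python, from workcell import r gives the robot as it stands. The module is installed in compiled form; this text tells all that it offers.
- The arm moves only by the shell command python3 -m creep 'ROWS'. ROWS is JSON, a list of rows, each a list of 5 numbers: the shift along the tool's x, y, z each as a share of 600 mm, from -1 to 1, then the turn about the tool's z as a share of 30 degrees, from -1 to 1, then the closure, from -1 (fully open) to 1 (shut). A call has 1 to 8 rows; each row is the pose to reach, as a shift and turn from the pose measured when the call began, along the tool's axes at that moment; what a row does not reach only later rows make up. A row lasts 1/12 s, in which the tool goes at most 41.7 mm and 7.16 degrees, less where a joint would pass 70% of its speed; a pose out of reach is approached as far as the arm can. A call with a number of a shift or a turn outside -1 to 1 is refused whole. A call with a gripper value outside its range is refused whole. The fingers move at their own pace and stop on an object; the grip force is fixed at half the most. Time passes only in rows, so rows that repeat a pose let the fingers close. It gives the time, the measured TCP pose, the force and the opening at its end, in the units of the state.
- r.get_obs(): the state, without advancing time (a new reading comes with each control period).
- r.snapshot(name): name is "scene" or "top" or "wrist"; returns a dict with "image" (400x640x3 uint8, blue, green, red), "fx", "fy", "cx", "cy" (pixels), "k1" (the pictures are not rectified: a ray, as slopes to the right and down, at radius r is drawn at 1 + k1 r^2 times it, then the intrinsics apply), "origin" and "orientation" of the camera in the world; the wrist camera has in their place "mount" (4x4, takes a point from camera to tool coordinates, whose origin is the TCP and whose axes are the tool frame's). Camera axes: x right, y down, z forward; pixel columns grow to the right and rows downward; lengths in m; the calibration is good to about 2 mm. A picture is of the moment at which its call begins: read the wrist's pose just before it. There is no depth.
- r.finish_job(): hands the job in, once; it reports no verdict.
The state is a dict: "time_s": time; "qpos": joint angles; "joint_velocities": joint speeds; "joint_torque": joint torques, N m; "tcp_pos": TCP position; "ee_rot": TCP orientation; "wrist_force": force on the tool from outside, world axes, zero at the start; "ft_torque": the same for the moment, N m; "width": finger opening in m.
Only numpy, scipy, OpenCV 4.12 (cv2) and the standard library are available. Lean on these libraries where they do the work, as an engineer would, in place of code of your own. Each camera call takes 0.05 s, during which the arm holds its last target.

## Working session

There is one attempt and no reset: what is moved stays moved. The work goes in short steps, Python scripts to look and compute and a shell command to move; the robot and the scene stay as the last step left them, time stands still between calls to the robot, and variables do not carry over. Pictures are saved under pics/ and viewed, and the job is handed in when it is done.

```bash
mkdir -p pics; cat > h.py <<'E'
import numpy as np, cv2
from workcell import r
def snap(n,f):
    s=r.snapshot(n); cv2.imwrite('pics/'+f,s['image']); return s
E
python3 - <<'E'
from h import *
import pickle
o=r.get_obs();print(o)
for n in ['scene','top','wrist']:
    s=snap(n,n+'0.png'); pickle.dump(s,open(n+'0.pkl','wb'))
    print({k:v for k,v in s.items() if k!='image'})
E
```

```text
{'time_s': 0.0, 'qpos': array([ 1.16736526e+00,  3.00469148e-01,  1.52160869e+00,  1.28851957e-05,
        1.32069641e+00, -6.66298831e-02]), 'joint_velocities': array([ 0.00092638, -0.00128713,  0.00029498, -0.00033864, -0.00147534,
        0.00128716]), 'joint_torque': array([-4.12707406e-03, -5.43508601e+01, -3.61780465e+01, -1.31462007e-04,
        4.01729601e-03, -2.85563935e-06]), 'tcp_pos': array([0.18167806, 0.51886965, 0.23071071]), 'ee_rot': array([ 3.03666841e-04,  8.15620084e-01,  5.78587530e-01, -5.06818218e-04]), 'wrist_force': array([ 0.01761195, -0.14505771,  0.55200468]), 'ft_torque': array([ 0.02334378, -0.04144938, -0.00987683]), 'width': 0.08550356526653602}
{'fx': 388.1887572216515, 'fy': 388.1887572216515, 'cx': 318.27236426258446, 'cy': 205.60505454714675, 'k1': 0.0313613920775308, 'origin': array([1.10291177, 0.36889473, 0.77260599]), 'orientation': array([-0.19028926,  0.4539434 ,  0.80556779, -0.32982711])}
{'fx': 375.27322319340936, 'fy': 375.27322319340936, 'cx': 316.2431705361442, 'cy': 198.16054905420128, 'k1': -0.01853521179525058, 'origin': array([0.48947583, 0.06080055, 1.09417665]), 'orientation': array([-0.0130933 ,  0.7096008 , -0.70426389,  0.01753992])}
{'fx': 326.57104171739695, 'fy': 326.57104171739695, 'cx': 314.2353477363914, 'cy': 204.56129971461874, 'k1': -0.04931950951598589, 'mount': array([[ 9.99999210e-01, -8.45542699e-04, -9.29643064e-04,
        -7.29824927e-05],
       [ 1.06859460e-03,  9.61443519e-01,  2.75000398e-01,
        -7.04297534e-02],
       [ 6.61274720e-04, -2.75001174e-01,  9.61443663e-01,
        -1.41814795e-01],
       [ 0.00000000e+00,  0.00000000e+00,  0.00000000e+00,
         1.00000000e+00]])}
```

View pics/scene0.png

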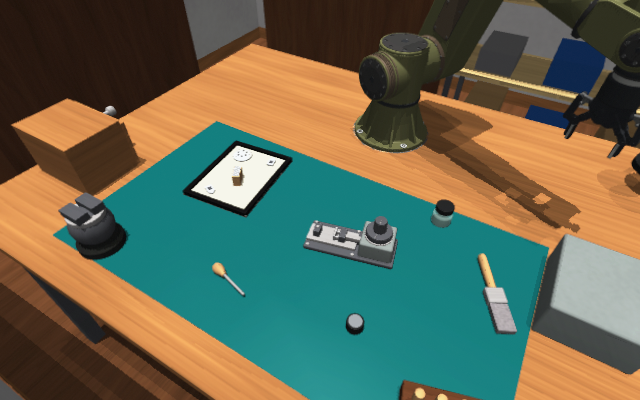

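View pics/top0.png

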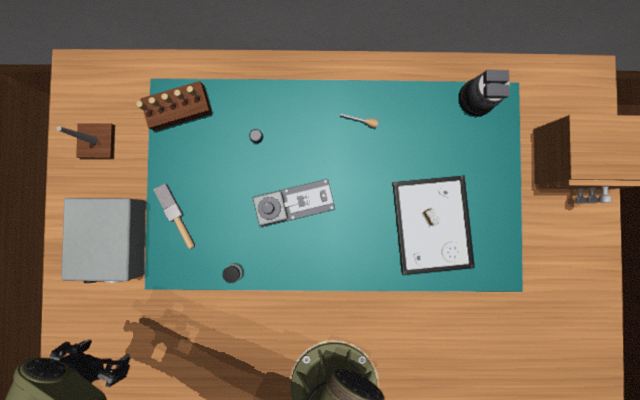

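View pics/wrist0.png

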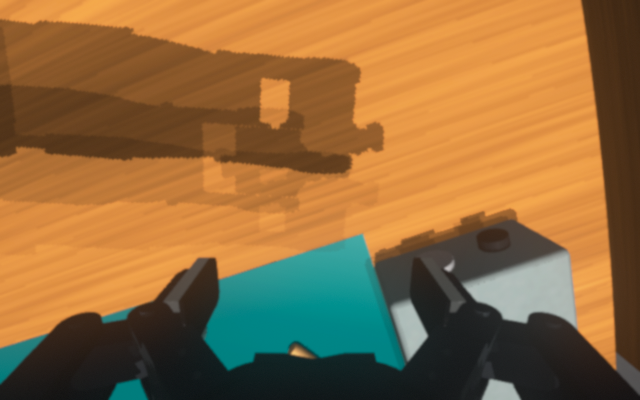

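The scene view shows the tray with the block (237,176) and the clamp (350,243). In the top view the clamp is at (293,203) with its knob at (269,208), the tray is at (432,225) and the block at (431,217). In the top view, image up is +x and left is +y. I'll zoom in and cast rays.

```bash
cat >> h.py <<'E'
import pickle
from scipy.spatial.transform import Rotation as R
def rot(q): return R.from_quat([q[1],q[2],q[3],q[0]]).as_matrix()
def cam(s,obs=None):
    if 'mount' in s:
        o=obs; T=np.eye(4);T[:3,:3]=rot(o['ee_rot']);T[:3,3]=o['tcp_pos']; T=T@s['mount']; return T[:3,:3],T[:3,3]
    return rot(s['orientation']),np.array(s['origin'])
def ray(s,uv,obs=None):
    Rm,o=cam(s,obs); p=np.array([(uv[0]-s['cx'])/s['fx'],(uv[1]-s['cy'])/s['fy']]); q=p.copy()
    for _ in range(20): q=p/(1+s['k1']*(q@q))
    d=Rm@np.array([q[0],q[1],1]); return o,d
def onz(s,uv,z,obs=None):
    o,d=ray(s,uv,obs); return o+d*(z-o[2])/d[2]
def tri(a,b):
    (o1,d1),(o2,d2)=a,b
    A=np.c_[d1,-d2]; t=np.linalg.lstsq(A,o2-o1,rcond=None)[0]
    p,q=o1+t[0]*d1,o2+t[1]*d2; return (p+q)/2,np.linalg.norm(p-q)
def proj(s,X,obs=None):
    Rm,o=cam(s,obs); c=Rm.T@(np.array(X)-o); q=c[:2]/c[2]; q=q*(1+s['k1']*(q@q)); return np.array([q[0]*s['fx']+s['cx'],q[1]*s['fy']+s['cy']])
E
python3 - <<'E'
from h import *
t=pickle.load(open('top0.pkl','rb'))['image'];s=pickle.load(open('scene0.pkl','rb'))['image']
a=cv2.resize(t[165:235,240:345],None,fx=7,fy=7,interpolation=cv2.INTER_CUBIC)
cv2.imwrite('pics/tclamp.png',a)
b=cv2.resize(t[170:280,385:485],None,fx=5,fy=5,interpolation=cv2.INTER_CUBIC)
cv2.imwrite('pics/ttray.png',b)
c=cv2.resize(s[205:275,295:405],None,fx=7,fy=7,interpolation=cv2.INTER_CUBIC)
cv2.imwrite('pics/sclamp.png',c)
E
```

```text
(no output)
```

View pics/tclamp.png

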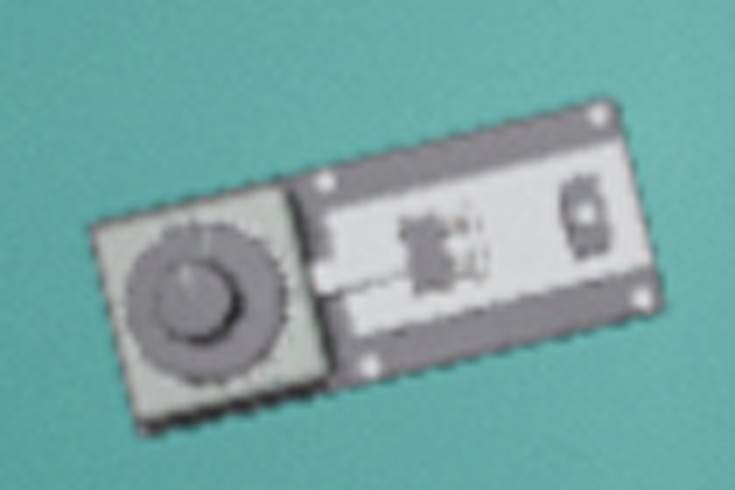

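View pics/ttray.png

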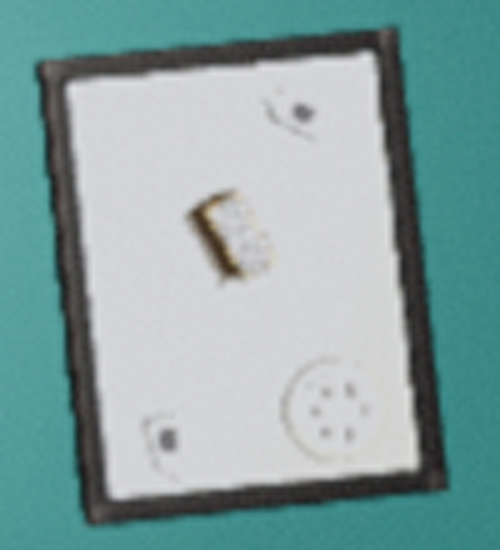

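View pics/sclamp.png

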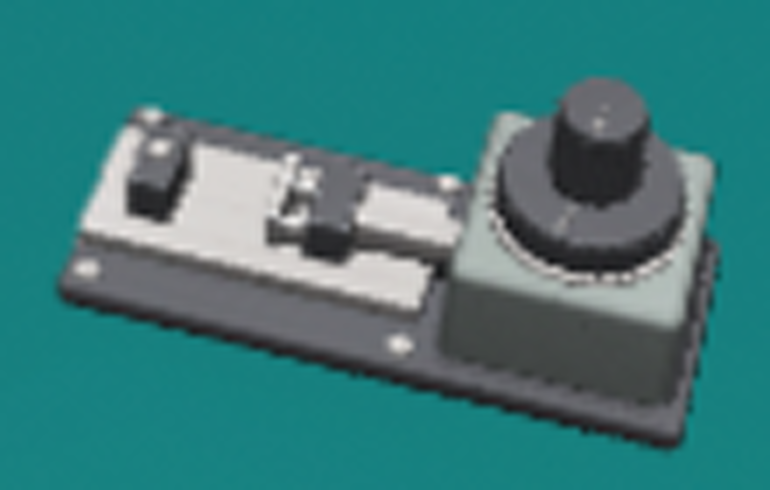

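```bash
python3 - <<'E'
from h import *
t=pickle.load(open('top0.pkl','rb'));s=pickle.load(open('scene0.pkl','rb'))
f=lambda p:(240+(p[0]+.5)/7-.5,165+(p[1]+.5)/7-.5)
g=lambda p:(385+(p[0]+.5)/5-.5,170+(p[1]+.5)/5-.5)
h=lambda p:(295+(p[0]+.5)/7-.5,205+(p[1]+.5)/7-.5)
c=[onz(t,f(p),.062) for p in [(92,225),(290,182),(330,378),(140,415)]]
print(np.round(c,4),np.mean(c,0))
print('knob top',onz(t,f((196,300)),.114), 'scene',onz(s,h((603,107)),.114))
print('heel',onz(t,f((585,215)),.04),'jaw',onz(t,f((430,253)),.04))
b=[onz(t,g(p),.048) for p in [(214,197),(240,190),(272,264),(240,278)]]
print('block',np.round(b,4),np.mean(b,0), 'by scene',onz(s,(238,171),.048))
k=np.array(c);e=((k[0]-k[1])+(k[3]-k[2]))/2;print('clamp y dir deg',np.degrees(np.arctan2(e[1],e[0]))-90)
E
```

```text
[[0.5369 0.2293 0.062 ]
 [0.5544 0.1517 0.062 ]
 [0.4775 0.1351 0.062 ]
 [0.4625 0.2094 0.062 ]] [0.50783179 0.18140218 0.062     ]
knob top [0.5068015  0.18165868 0.114     ] scene [0.50530525 0.1830324  0.114     ]
heel [0.54344607 0.03499001 0.04      ] jaw [0.52768963 0.09712359 0.04      ]
block [[ 0.5069 -0.2567  0.048 ]
 [ 0.5109 -0.2714  0.048 ]
 [ 0.4697 -0.2891  0.048 ]
 [ 0.4618 -0.2711  0.048 ]] [ 0.48732448 -0.27208526  0.048     ] by scene [ 0.48471586 -0.26602733  0.048     ]
clamp y dir deg 12.103439943869432
```

Clamp yaw is about 12°, the knob is at (0.506,0.182) and the block at (0.487,-0.271). I'll move towards the block for a wrist look.

```bash
python3 -m creep '[[-0.42,0.36,0,1,-1],[-0.42,0.36,0,1,-1],[-0.42,0.36,0,1,-1],[-0.42,0.36,0,1,-1],[-0.42,0.36,0,1,-1],[-0.42,0.36,0,1,-1],[-0.42,0.36,0,1,-1],[-0.42,0.36,0,1,-1]]'
cat > to.py <<'E'
# print move (tool shares) to a target: to.py x y z yaw_deg
import sys; from h import *
o=r.get_obs(); M=rot(o['ee_rot']); t=np.array([float(v) for v in sys.argv[1:4]])
d=M.T@(t-o['tcp_pos']); yaw=np.degrees(np.arctan2(M[1,0],M[0,0])); 
print('t',round(o['time_s'],2),'pos',o['tcp_pos'].round(4),'yaw',yaw.round(2),'width',round(o['width'],4),'F',o['wrist_force'].round(2),'T',o['ft_torque'].round(3),'zax',M[:,2].round(4))
print('mm',(d*1000).round(1),'shares',(d/.6).round(4),'turn share',round((yaw-float(sys.argv[4]))/30,3))
E
python3 to.py .487 -.271 .2 20
```

```text
time_s: 0.82
tcp_pos: [0.3023, 0.2078, 0.2311]
ee_rot: [0.0, 0.937, 0.348, -0.0]
wrist_force: [1.3, 0.4, -0.2]
width: 0.0851
t 0.82 pos [0.3023 0.2078 0.2311] yaw 40.73 width 0.0851 F [ 1.26  0.45 -0.23] T [-0.016 -0.063  0.021] zax [-1.e-04 -7.e-04 -1.e+00]
mm [-172.4  483.3   31.4] shares [-0.2873  0.8056  0.0523] turn share 0.691
```

```bash
python3 -m creep '[[-0.287,0.806,0.05,0.69,-1],[-0.287,0.806,0.05,0.69,-1],[-0.287,0.806,0.05,0.69,-1],[-0.287,0.806,0.05,0.69,-1],[-0.287,0.806,0.05,0.69,-1],[-0.287,0.806,0.05,0.69,-1],[-0.287,0.806,0.05,0.69,-1],[-0.287,0.806,0.05,0.69,-1]]'
python3 to.py .487 -.271 .2 20
```

```text
time_s: 1.48
tcp_pos: [0.422, -0.1032, 0.2118]
ee_rot: [0.0, 0.985, 0.174, 0.0]
wrist_force: [0.8, 1.0, 0.0]
width: 0.0853
t 1.48 pos [ 0.422  -0.1032  0.2118] yaw 20.0 width 0.0853 F [0.78 0.98 0.03] T [-0.016 -0.009  0.062] zax [ 3.e-04 -7.e-04 -1.e+00]
mm [  3.7 180.   11.9] shares [0.0062 0.2999 0.0199] turn share 0.0
```

```bash
python3 -m creep '[[0.006,0.3,0.02,0,-1],[0.006,0.3,0.02,0,-1],[0.006,0.3,0.02,0,-1],[0.006,0.3,0.02,0,-1],[0.006,0.3,0.02,0,-1],[0.006,0.3,0.02,0,-1]]'
python3 - <<'E'
from h import *
o=r.get_obs(); s=snap('wrist','w1.png'); pickle.dump((s,o),open('w1.pkl','wb')); print(o['tcp_pos'],o['joint_velocities'].round(3))
E
```

```text
time_s: 1.98
tcp_pos: [0.487, -0.274, 0.1986]
ee_rot: [-0.0, 0.985, 0.172, -0.001]
wrist_force: [-0.4, 0.6, -0.3]
width: 0.0853
[ 0.48699738 -0.27400876  0.1985814 ] [ 0.053 -0.063  0.079  0.009 -0.     0.039]
```

View pics/w1.png

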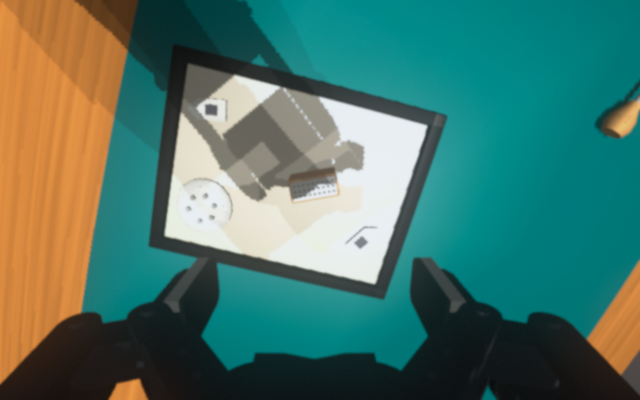

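```bash
python3 - <<'E'
from h import *
s,o=pickle.load(open('w1.pkl','rb'))
cv2.imwrite('pics/w1z.png',cv2.resize(s['image'][155:220,275:355],None,fx=9,fy=9,interpolation=cv2.INTER_CUBIC))
E
```

```text
(no output)
```

View pics/w1z.png

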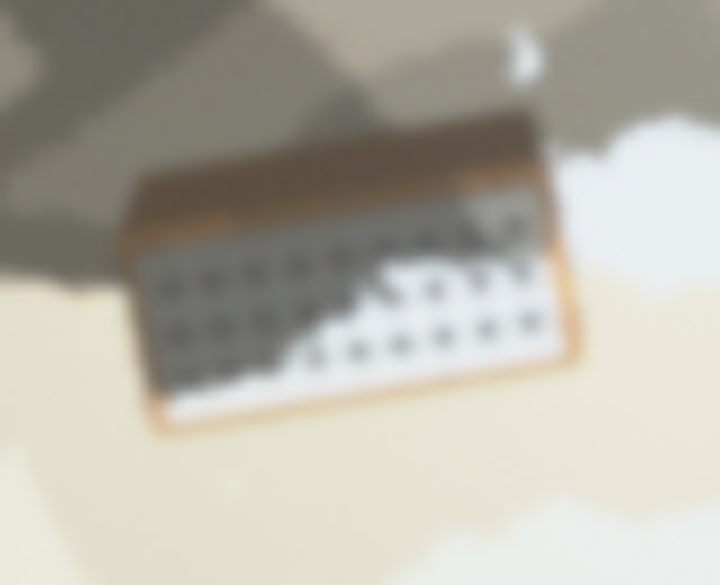

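The wrist close-up shows the block's top-face corners at crop pixels (120,240), (548,163), (580,365) and (155,432), tilted about 10° from tool x.

```bash
python3 - <<'E'
from h import *
s,o=pickle.load(open('w1.pkl','rb'))
f=lambda p:(275+(p[0]+.5)/9-.5,155+(p[1]+.5)/9-.5)
c=np.array([onz(s,f(p),.044,o) for p in [(120,240),(548,163),(580,365),(155,432)]])
print(c.round(4),c.mean(0)); e=(c[1]-c[0]+c[2]-c[3])/2; w=(c[3]-c[0]+c[2]-c[1])/2
print(np.linalg.norm(e),np.linalg.norm(w),np.degrees(np.arctan2(e[1],e[0])),np.degrees(np.arctan2(w[1],w[0])))
E
python3 to.py .487 -.271 .1 20
```

```text
[[ 0.4605 -0.2754  0.044 ]
 [ 0.4991 -0.253   0.044 ]
 [ 0.5098 -0.2717  0.044 ]
 [ 0.4705 -0.2936  0.044 ]] [ 0.48499541 -0.27340671  0.044     ]
0.044786927308115114 0.021181111260034552 29.60937773655094 -60.82329870689527
t 2.03 pos [ 0.4867 -0.2722  0.1989] yaw 19.89 width 0.0854 F [-0.06  0.56 -0.7 ] T [-0.01   0.026 -0.033] zax [-1.2e-03  2.0e-04 -1.0e+00]
mm [ 0.8 -0.9 98.9] shares [ 0.0014 -0.0015  0.1648] turn share -0.004
```

```bash
python3 to.py .485 -.273 .1 29.4; python3 -m creep '[[-0.004,-0.0015,0.165,-0.317,-1],[-0.004,-0.0015,0.165,-0.317,-1],[-0.004,-0.0015,0.165,-0.317,-1],[-0.004,-0.0015,0.165,-0.317,-1],[-0.004,-0.0015,0.165,-0.317,-1]]'
python3 to.py .485 -.273 .018 29.4;python3 - <<'E'
from h import *
o=r.get_obs(); s=snap('wrist','w2.png'); pickle.dump((s,o),open('w2.pkl','wb'))
E
```

```text
t 2.03 pos [ 0.4867 -0.2722  0.1989] yaw 19.89 width 0.0854 F [-0.06  0.56 -0.7 ] T [-0.01   0.026 -0.033] zax [-1.2e-03  2.0e-04 -1.0e+00]
mm [-1.7  0.3 98.9] shares [-0.0029  0.0005  0.1648] turn share -0.317
time_s: 2.45
tcp_pos: [0.484, -0.2713, 0.1003]
ee_rot: [-0.001, 0.967, 0.254, -0.001]
wrist_force: [-0.4, 0.3, 1.2]
width: 0.0854
t 2.45 pos [ 0.484  -0.2713  0.1003] yaw 29.43 width 0.0854 F [-0.4   0.35  1.23] T [-0.013  0.014 -0.009] zax [-1.7e-03  7.0e-04 -1.0e+00]
mm [ 0.1  2.1 82.3] shares [0.0002 0.0035 0.1372] turn share 0.001
```

View pics/w2.png

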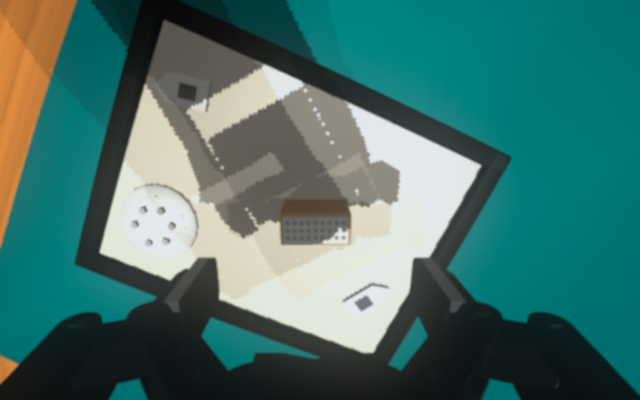

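The block at (315,231) is now square to the tool axes and centred between the fingers (midline about 315). I'll check the centre, then descend.

```bash
python3 - <<'E'
from h import *
s,o=pickle.load(open('w2.pkl','rb'))
c=np.array([onz(s,p,.044,o) for p in [(280,217),(350.5,217.5),(350.5,245),(281,245)]])
print(c.round(4),c.mean(0));e=(c[1]-c[0]+c[2]-c[3])/2;print(np.linalg.norm(e),np.degrees(np.arctan2(e[1],e[0])))
E
python3 -m creep '[[0.0015,0.0035,0.07,0,-1],[0.0015,0.0035,0.137,0,-1],[0.0015,0.0035,0.137,0,-1],[0.0015,0.0035,0.137,0,-1],[0.0015,0.0035,0.137,0,-1],[0.0015,0.0035,0.137,0,-1]]'; python3 to.py .485 -.273 .018 29.4
```

```text
[[ 0.4617 -0.2778  0.044 ]
 [ 0.5011 -0.256   0.044 ]
 [ 0.5109 -0.2722  0.044 ]
 [ 0.4713 -0.2945  0.044 ]] [ 0.48626621 -0.27510989  0.044     ]
0.045283685311455046 29.19920080522881
time_s: 3.0
tcp_pos: [0.4879, -0.2741, 0.0226]
ee_rot: [0.002, 0.967, 0.254, 0.002]
wrist_force: [-0.5, 1.0, -0.3]
width: 0.0854
t 3.0 pos [ 0.4879 -0.2741  0.0226] yaw 29.42 width 0.0854 F [-0.46  0.97 -0.31] T [-0.045 -0.002  0.036] zax [ 0.0043 -0.0033 -1.    ]
mm [-2.  -2.4  4.6] shares [-0.0033 -0.004   0.0077] turn share 0.001
```

```bash
python3 to.py .4855 -.274 .018 29.4; python3 -m creep '[[-0.003,-0.002,0.0077,0,-1],[-0.003,-0.002,0.0077,0,-1],[-0.003,-0.002,0.0077,0,1],[-0.003,-0.002,0.0077,0,1],[-0.003,-0.002,0.0077,0,1],[-0.003,-0.002,0.0077,0,1],[-0.003,-0.002,0.0077,0,1],[-0.003,-0.002,0.0077,0,1]]';python3 -m creep '[[0,0,0,0,1],[0,0,0,0,1],[0,0,0,0,1],[0,0,0,0,1]]'; python3 to.py .485 -.273 .12 29.4
```

```text
t 3.0 pos [ 0.4879 -0.2741  0.0226] yaw 29.42 width 0.0854 F [-0.46  0.97 -0.31] T [-0.045 -0.002  0.036] zax [ 0.0043 -0.0033 -1.    ]
mm [-2.  -1.3  4.6] shares [-0.0034 -0.0021  0.0077] turn share 0.001
time_s: 3.67
tcp_pos: [0.486, -0.2741, 0.0184]
ee_rot: [0.002, 0.967, 0.254, 0.002]
wrist_force: [-0.8, 0.2, 5.5]
width: 0.0449
time_s: 4.0
tcp_pos: [0.486, -0.2741, 0.0185]
ee_rot: [0.002, 0.967, 0.254, 0.002]
wrist_force: [-0.6, -0.4, 2.0]
width: 0.0449
t 4.0 pos [ 0.486  -0.2741  0.0185] yaw 29.43 width 0.0449 F [-0.59 -0.36  2.  ] T [-0.028  0.053 -0.065] zax [ 0.0049 -0.0038 -1.    ]
mm [-1.000e-01 -9.000e-01 -1.015e+02] shares [-1.000e-04 -1.500e-03 -1.692e-01] turn share 0.001
```

```bash
python3 -m creep '[[0,0,-0.05,0,1],[0,0,-0.12,0,1],[0,0,-0.2,0,1],[0,0,-0.3,0,1],[0,0,-0.3,0,1],[0,0,-0.3,0,1]]'; python3 to.py .5466 -.005 .2 12.1
```

```text
time_s: 4.5
tcp_pos: [0.4866, -0.2744, 0.2043]
ee_rot: [0.006, 0.967, 0.254, 0.005]
wrist_force: [0.2, -0.0, -0.6]
width: 0.0449
t 4.5 pos [ 0.4866 -0.2744  0.2043] yaw 29.43 width 0.0449 F [ 0.18 -0.02 -0.55] T [ 0.016 -0.022  0.035] zax [ 0.0122 -0.0085 -0.9999]
mm [ 184.6 -205.2    2.7] shares [ 0.3076 -0.342   0.0045] turn share 0.578
```

```bash
python3 -m creep '[[0.308,-0.342,0.005,0.577,1],[0.308,-0.342,0.005,0.577,1],[0.308,-0.342,0.005,0.577,1],[0.308,-0.342,0.005,0.577,1],[0.308,-0.342,0.005,0.577,1],[0.308,-0.342,0.005,0.577,1],[0.308,-0.342,0.005,0.577,1],[0.308,-0.342,0.005,0.577,1]]'; python3 to.py .5466 -.005 .2 12.1;  python3 -m creep '[[0,0,0,0,1],[0,0,0,0,1]]'; python3 to.py .5466 -.005 .2 12.1
python3 - <<'E'
from h import *
o=r.get_obs(); s=snap('wrist','w3.png'); pickle.dump((s,o),open('w3.pkl','wb'))
E
```

```text
time_s: 5.17
tcp_pos: [0.5471, 0.0001, 0.1986]
ee_rot: [0.004, 0.994, 0.108, 0.005]
wrist_force: [-0.5, -0.3, -1.1]
width: 0.0448
t 5.17 pos [5.471e-01 1.000e-04 1.986e-01] yaw 12.38 width 0.0448 F [-0.53 -0.27 -1.06] T [-0.022  0.039  0.016] zax [ 0.011  -0.0074 -0.9999]
mm [-1.5  4.9 -1.4] shares [-0.0025  0.0081 -0.0023] turn share 0.009
time_s: 5.33
tcp_pos: [0.5467, 0.0004, 0.1975]
ee_rot: [0.004, 0.994, 0.108, 0.004]
wrist_force: [-0.0, -1.0, -1.3]
width: 0.0447
t 5.33 pos [5.467e-01 4.000e-04 1.975e-01] yaw 12.42 width 0.0447 F [-0.03 -0.96 -1.35] T [-0.016 -0.005  0.022] zax [ 0.0093 -0.0072 -0.9999]
mm [-1.2  5.3 -2.4] shares [-0.0021  0.0088 -0.0041] turn share 0.011
```

View pics/w3.png

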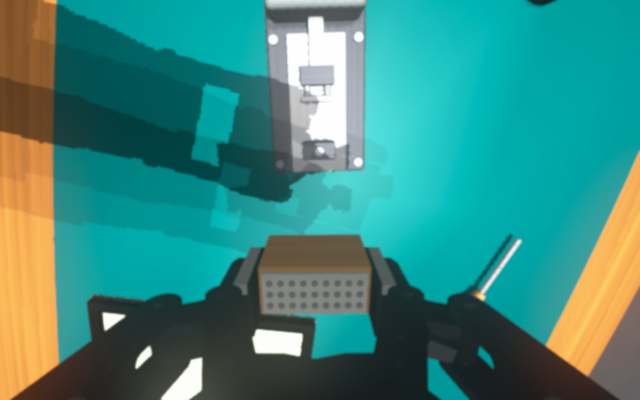

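The wrist view shows the block held level, plate up, at (315,275). The clamp is above it: heel at (320,150), driven jaw at (317,75) and bed edges at about x=288 and 347. I'll zoom for measurement.

```bash
python3 - <<'E'
from h import *
s,o=pickle.load(open('w3.pkl','rb'))
cv2.imwrite('pics/w3z.png',cv2.resize(s['image'][55:180,255:380],None,fx=4.8,fy=4.8,interpolation=cv2.INTER_CUBIC))
E
```

```text
(no output)
```

View pics/w3z.png

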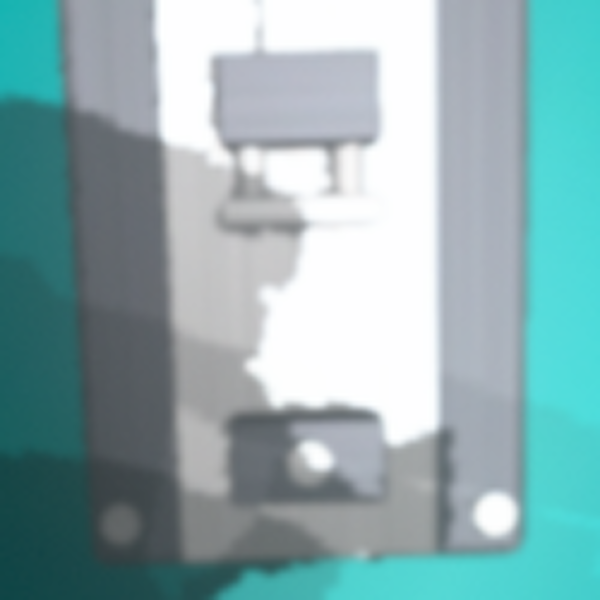

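```bash
python3 - <<'E'
from h import *
s,o=pickle.load(open('w3.pkl','rb'))
f=lambda p:(255+(p[0]+.5)/4.8-.5,55+(p[1]+.5)/4.8-.5)
W=lambda p,z:onz(s,f(p),z,o)
h=np.array([W(p,.04) for p in [(230,419),(384,417),(387,498),(232,503)]])
j=np.array([W(p,.04) for p in [(214,56),(379,50),(379,137),(214,141)]])
bl=[W(p,.02) for p in [(157,30),(172,300)]]; br=[W(p,.02) for p in [(437,30),(441,400)]]
print('heel',h.round(4),h.mean(0)); print('jaw',j.round(4),j.mean(0))
d=j.mean(0)-h.mean(0); print('yaw from jaw-heel',np.degrees(np.arctan2(d[1],d[0]))-90,np.linalg.norm(d))
for b in (bl,br):
  d=b[0]-b[1]; print(np.round(b,4),'yaw',np.degrees(np.arctan2(d[1],d[0]))-90)
for q in (h,j): 
  e=(q[1]-q[0]+q[2]-q[3])/2; print('yaw edge',np.degrees(np.arctan2(e[1],e[0])),np.linalg.norm(e))
print('pad front', W((300,228),.035),W((300,228),.025))
print('base bl br', W((95,560),.008),W((523,552),.008))
E
```

```text
heel [[0.5277 0.0391 0.04  ]
 [0.556  0.0457 0.04  ]
 [0.5601 0.0309 0.04  ]
 [0.5314 0.0236 0.04  ]] [0.5438029  0.03483162 0.04      ]
jaw [[0.5118 0.1013 0.04  ]
 [0.5403 0.1086 0.04  ]
 [0.5436 0.0942 0.04  ]
 [0.5147 0.0872 0.04  ]] [0.52760394 0.09780175 0.04      ]
yaw from jaw-heel 14.42643579014927 0.06502033079361833
[[0.4991 0.1056 0.02  ]
 [0.5117 0.0574 0.02  ]] yaw 14.586650089367666
[[0.5509 0.117  0.02  ]
 [0.5682 0.0498 0.02  ]] yaw 14.41663222693927
yaw edge 13.630777133469861 0.02932257051524218
yaw edge 14.051570526224056 0.0295627484037194
pad front [0.53319469 0.07579984 0.035     ] [0.53330375 0.07599583 0.025     ]
base bl br [0.50541884 0.00051503 0.008     ] [0.59444809 0.0217034  0.008     ]
```

Clamp yaw is about 14.3°, agreed by the jaw-heel line, the bed edges and the knob-heel line. The seat is about (0.5384,0.0557). Next I'll check how the block sits in the grip.

```bash
python3 - <<'E'
from h import *
s,o=pickle.load(open('w3.pkl','rb'))
cv2.imwrite('pics/w3b.png',cv2.resize(s['image'][225:330,245:385],None,fx=5,fy=5,interpolation=cv2.INTER_CUBIC))
E
```

```text
(no output)
```

View pics/w3b.png

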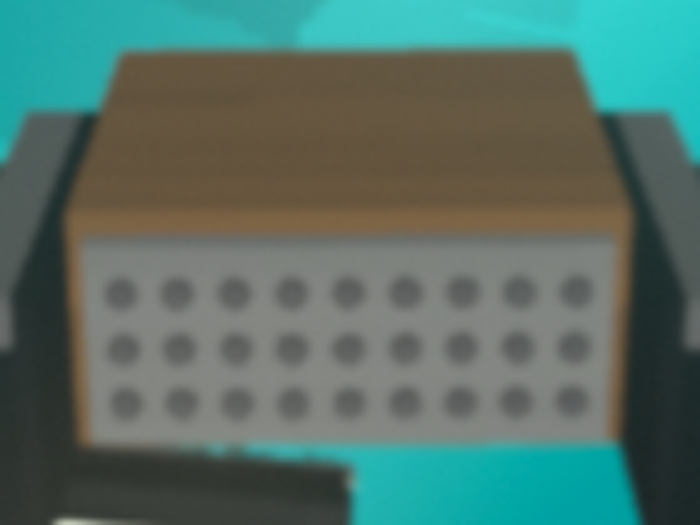

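```bash
python3 - <<'E'
from h import *
s,o=pickle.load(open('w3.pkl','rb'))
o2={'ee_rot':[1,0,0,0],'tcp_pos':[0,0,0]}
f=lambda p:(245+(p[0]+.5)/5-.5,225+(p[1]+.5)/5-.5)
for z,ps in ((-.0255,[(65,210),(632,210)]),(.0105,[(118,50),(577,50)]),(-.0295,[(80,444),(620,444),(82,240),(617,238)])):
    print(z,[(onz(s,f(p),z,o2)*1000).round(1) for p in ps])
E
python3 to.py .5382 .0565 .2 14.3
```

```text
-0.0255 [array([-22.9, -11.4, -25.5]), array([ 21.7, -11.4, -25.5])]
0.0105 [array([-23.6, -10.9,  10.5]), array([ 22.2, -10.8,  10.5])]
-0.0295 [array([-22. ,   7.2, -29.5]), array([ 21.1,   7.2, -29.5]), array([-20.9, -10.9, -29.5]), array([ 19.9, -11. , -29.5])]
t 5.38 pos [ 5.467e-01 -3.000e-04  1.978e-01] yaw 12.37 width 0.0449 F [-0.15 -0.42 -1.9 ] T [-0.062 -0.015 -0.028] zax [ 0.0096 -0.0074 -0.9999]
mm [  3.9 -57.3  -2.7] shares [ 0.0064 -0.0955 -0.0045] turn share -0.064
```

```bash
python3 -m creep '[[0.007,-0.095,0.08,-0.064,1],[0.007,-0.095,0.16,-0.064,1],[0.007,-0.095,0.16,-0.064,1],[0.007,-0.095,0.16,-0.064,1],[0.007,-0.095,0.16,-0.064,1]]'; python3 to.py .5388 .0568 .08 14.3;  python3 -m creep '[[0,0,0,0,1],[0,0,0,0,1]]'; python3 to.py .5388 .0568 .07 14.3
python3 - <<'E'
from h import *
o=r.get_obs(); s=snap('wrist','w4.png'); pickle.dump((s,o),open('w4.pkl','wb'))
E
```

```text
time_s: 5.8
tcp_pos: [0.5391, 0.0547, 0.1008]
ee_rot: [0.004, 0.992, 0.124, 0.003]
wrist_force: [0.7, -0.2, 0.3]
width: 0.045
t 5.8 pos [0.5391 0.0547 0.1008] yaw 14.26 width 0.045 F [ 0.68 -0.23  0.3 ] T [ 0.045 -0.035  0.061] zax [ 0.007  -0.0076 -0.9999]
mm [ 0.1 -2.3 20.8] shares [ 0.0002 -0.0038  0.0346] turn share -0.001
time_s: 5.97
tcp_pos: [0.5402, 0.0536, 0.1028]
ee_rot: [0.004, 0.992, 0.123, 0.004]
wrist_force: [0.0, -0.1, -1.2]
width: 0.0449
t 5.97 pos [0.5402 0.0536 0.1028] yaw 14.18 width 0.0449 F [ 0.01 -0.13 -1.22] T [-0.023  0.017  0.028] zax [ 0.01   -0.0077 -0.9999]
mm [-0.8 -3.8 32.8] shares [-0.0014 -0.0063  0.0547] turn share -0.004
```

View pics/w4.png

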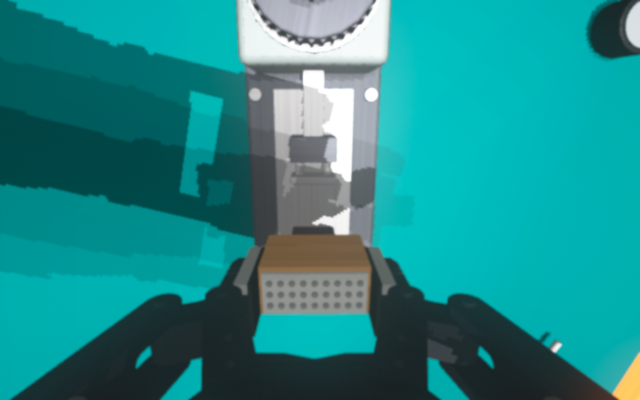

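Here the driven jaw is at (313,147), the pad front at about row 178, the heel at (313,230), and the block is still square in the fingers. I'll re-measure from this closer view.

```bash
python3 - <<'E'
from h import *
s,o=pickle.load(open('w4.pkl','rb'))
cv2.imwrite('pics/w4z.png',cv2.resize(s['image'][125:250,245:385],None,fx=5,fy=4.8,interpolation=cv2.INTER_CUBIC))
E
```

```text
(no output)
```

View pics/w4z.png

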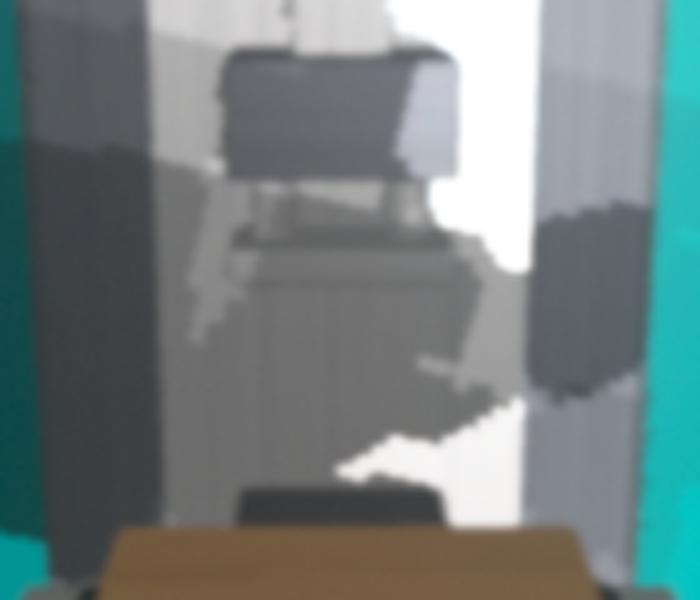

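```bash
python3 - <<'E'
from h import *
s,o=pickle.load(open('w4.pkl','rb'))
f=lambda p:(245+(p[0]+.5)/5-.5,125+(p[1]+.5)/4.8-.5)
W=lambda p,z:onz(s,f(p),z,o)
X=np.array([.969,.247,0]);Y=np.array([-.247,.969,0]); S=np.array([.5384,.0557,0])
for n,p,z in [('jaw front l',(222,178),.04),('jaw front r',(458,178),.04),('heel bot l',(240,488),.02),('heel bot r',(440,488),.02),('bed l',(152,100),.02),('bed r',(538,100),.02),('bed l',(160,500),.02),('bed r',(525,500),.02),('pad front?',(340,283),.022),('pad f top?',(340,250),.036)]:
    w=W(p,z); print(n,w.round(4),'rel seat',round((w-S)@X*1000,1),round((w-S)@Y*1000,1))
E
```

```text
jaw front l [0.5151 0.0874 0.04  ] rel seat -14.7 36.5
jaw front r [0.5439 0.0946 0.04  ] rel seat 14.9 36.4
heel bot l [0.5276 0.0384 0.02  ] rel seat -14.7 -14.1
heel bot r [0.556  0.0455 0.02  ] rel seat 14.5 -14.2
bed l [0.5028 0.0925 0.02  ] rel seat -25.4 44.5
bed r [0.5538 0.1053 0.02  ] rel seat 27.1 44.3
bed l [0.5167 0.0337 0.02  ] rel seat -26.4 -16.0
bed r [0.5686 0.0466 0.02  ] rel seat 27.0 -16.3
pad front? [0.5339 0.0734 0.022 ] rel seat 0.1 18.2
pad f top? [0.532  0.0809 0.036 ] rel seat 0.1 26.0
```

The heel and jaw agree with the seat to within 0.5 mm. Now I'll descend.

```bash
python3 to.py .5386 .0573 .07 14.3; python3 -m creep '[[-0.002,-0.007,0.03,0,1],[-0.002,-0.007,0.05,0,1],[-0.002,-0.007,0.05,0,1],[-0.002,-0.007,0.05,0,1],[-0.002,-0.007,0.05,0,1]]';python3 -m creep '[[0,0,0,0,1]]'; python3 to.py .5386 .0573 .033 14.3
```

```text
t 6.02 pos [0.5401 0.0538 0.1027] yaw 14.19 width 0.0447 F [ 0.53  0.6  -0.5 ] T [0.011 0.008 0.005] zax [ 0.0101 -0.0076 -0.9999]
mm [-0.9 -4.1 32.6] shares [-0.0014 -0.0069  0.0544] turn share -0.004
time_s: 6.43
tcp_pos: [0.5386, 0.0571, 0.0734]
ee_rot: [0.004, 0.992, 0.123, 0.005]
wrist_force: [0.4, 0.8, -0.8]
width: 0.045
time_s: 6.52
tcp_pos: [0.539, 0.057, 0.0741]
ee_rot: [0.004, 0.992, 0.123, 0.005]
wrist_force: [0.3, 0.0, -1.1]
width: 0.0447
t 6.52 pos [0.539  0.057  0.0741] yaw 14.17 width 0.0447 F [ 0.33  0.01 -1.06] T [ 0.005 -0.061  0.028] zax [ 0.0116 -0.0076 -0.9999]
mm [-0.7 -0.8 41. ] shares [-0.0011 -0.0013  0.0684] turn share -0.004
```

```bash
python3 -m creep '[[0,0,0,0,1]]'; python3 to.py .5386 .0573 .035 14.3
```

```text
time_s: 6.6
tcp_pos: [0.5393, 0.057, 0.0747]
ee_rot: [0.005, 0.992, 0.123, 0.006]
wrist_force: [-1.0, -0.2, -1.5]
width: 0.045
t 6.6 pos [0.5393 0.057  0.0747] yaw 14.17 width 0.045 F [-0.98 -0.19 -1.45] T [ 0.021 -0.006 -0.01 ] zax [ 0.0126 -0.0075 -0.9999]
mm [-1.  -0.9 39.7] shares [-0.0017 -0.0015  0.0662] turn share -0.004
```

```bash
python3 -m creep '[[-0.002,-0.0015,0.025,-0.004,1],[-0.002,-0.0015,0.05,-0.004,1],[-0.002,-0.0015,0.06,-0.004,1],[-0.002,-0.0015,0.066,-0.004,1],[-0.002,-0.0015,0.068,-0.004,1],[-0.002,-0.0015,0.07,-0.004,1],[-0.002,-0.0015,0.0715,-0.004,1],[-0.002,-0.0015,0.0715,-0.004,1]]'; python3 to.py .5386 .0573 .031 14.3
```

```text
time_s: 7.27
tcp_pos: [0.5387, 0.0572, 0.0322]
ee_rot: [0.005, 0.992, 0.124, 0.006]
wrist_force: [-0.0, -0.0, -1.2]
width: 0.0449
t 7.27 pos [0.5387 0.0572 0.0322] yaw 14.29 width 0.0449 F [-0.01 -0.05 -1.15] T [0.021 0.045 0.065] zax [ 0.0132 -0.0075 -0.9999]
mm [-0.1 -0.1  1.2] shares [-0.0001 -0.0002  0.0019] turn share -0.0
```

```bash
python3 -m creep '[[0,0,0.001,0,1],[0,0,0.002,0,1],[0,0,0.003,0,1],[0,0,0.003,0,1]]'; python3 to.py .5386 .0573 .0305 14.3
```

```text
time_s: 7.6
tcp_pos: [0.5388, 0.0572, 0.0306]
ee_rot: [0.005, 0.992, 0.124, 0.006]
wrist_force: [-1.4, -0.8, 1.0]
width: 0.0451
t 7.6 pos [0.5388 0.0572 0.0306] yaw 14.29 width 0.0451 F [-1.42 -0.78  0.97] T [0.    0.168 0.016] zax [ 0.0135 -0.0075 -0.9999]
mm [-0.2 -0.1  0.1] shares [-0.0004 -0.0002  0.0002] turn share -0.0
```

```bash
python3 -m creep '[[0,0,0.0005,0,1],[0,0,0.0005,0,-1],[0,0,0.0005,0,-1],[0,0,0.0005,0,-1],[0,0,0.0005,0,-1],[0,0,0.0005,0,-1],[0,0,0.0005,0,-1]]'; python3 to.py .5386 .0573 .12 14.3
```

```text
time_s: 8.18
tcp_pos: [0.5389, 0.0572, 0.0303]
ee_rot: [0.005, 0.992, 0.124, 0.006]
wrist_force: [-1.0, -0.6, 0.1]
width: 0.0853
t 8.18 pos [0.5389 0.0572 0.0303] yaw 14.29 width 0.0853 F [-0.99 -0.63  0.13] T [ 0.008  0.031 -0.035] zax [ 0.0135 -0.0075 -0.9999]
mm [  0.8   0.8 -89.7] shares [ 0.0013  0.0014 -0.1495] turn share -0.0
```

The block is released and the gripper is open. I'll rise straight up and look.

```bash
python3 -m creep '[[0,0,-0.05,0,-1],[0,0,-0.11,0,-1],[0,0,-0.18,0,-1],[0,0,-0.26,0,-1],[0,0,-0.26,0,-1],[0,0,-0.26,0,-1]]'; python3 to.py .506 .1824 .17 14.3
python3 - <<'E'
from h import *
o=r.get_obs(); s=snap('wrist','w5.png'); pickle.dump((s,o),open('w5.pkl','wb')); print(o['joint_torque'])
cv2.imwrite('pics/w5z.png',cv2.resize(s['image'][100:260,230:400],None,fx=4,fy=3.7,interpolation=cv2.INTER_CUBIC))
E
```

```text
time_s: 8.68
tcp_pos: [0.5379, 0.0585, 0.1894]
ee_rot: [0.005, 0.992, 0.124, 0.009]
wrist_force: [-0.4, -0.4, 0.2]
width: 0.0853
t 8.68 pos [0.5379 0.0585 0.1894] yaw 14.3 width 0.0853 F [-0.43 -0.4   0.19] T [ 0.017  0.025 -0.056] zax [ 0.0193 -0.0073 -0.9998]
mm [  -0.6 -128.2   17.9] shares [-0.001  -0.2136  0.0298] turn share -0.0
[ 7.09588244e-02 -5.65407836e+01 -3.70589483e+01 -1.88637193e-02
  6.72516860e-01 -1.89658283e-03]
```

View pics/w5.png

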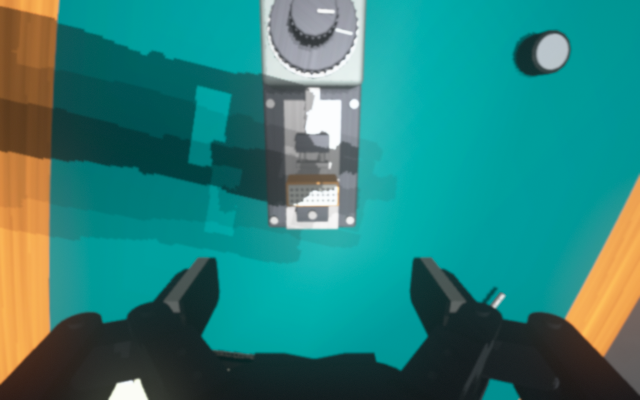

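View pics/w5z.png

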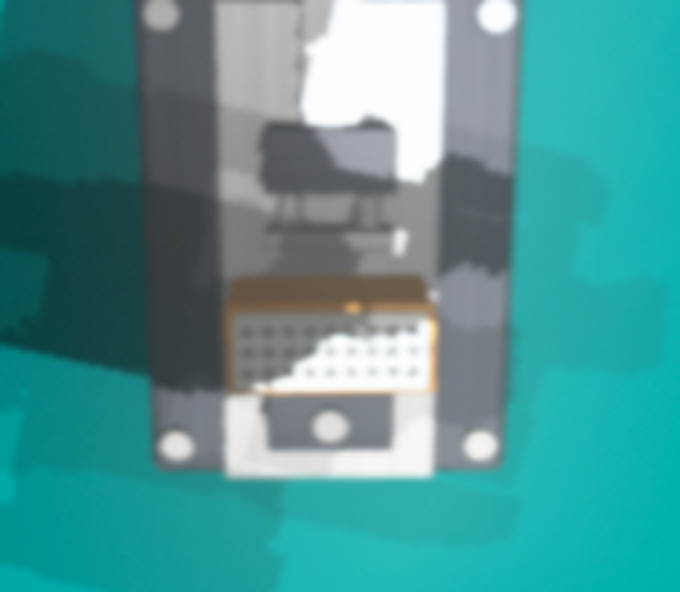

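The block stands square, plate up, next to the heel, with the jaw and pad clear above it. The knob top is at about (313,17). Next I'll measure the knob and the ring mark from this view.

```bash
python3 - <<'E'
from h import *
s,o=pickle.load(open('w5.pkl','rb'))
cv2.imwrite('pics/w5k.png',cv2.resize(s['image'][0:100,255:375],None,fx=6,fy=6,interpolation=cv2.INTER_CUBIC))
E
```

```text
(no output)
```

View pics/w5k.png

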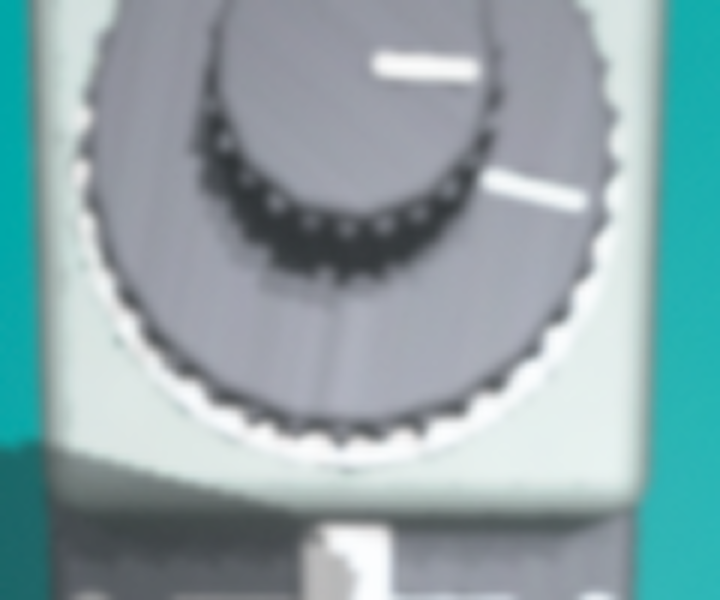

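```bash
python3 -m creep '[[-0.001,-0.214,0.02,-1,-1],[-0.001,-0.214,0.02,-1,-1],[-0.001,-0.214,0.02,-1,-1],[-0.001,-0.214,0.02,-1,-1],[-0.001,-0.214,0.02,-1,-1],[-0.001,-0.214,0.02,-1,-1]]'; python3 to.py .506 .1824 .17 74.3
```

```text
time_s: 9.23
tcp_pos: [0.5044, 0.1824, 0.1719]
ee_rot: [0.006, 0.926, 0.377, 0.005]
wrist_force: [0.7, 0.2, -0.6]
width: 0.0852
t 9.23 pos [0.5044 0.1824 0.1719] yaw 44.24 width 0.0852 F [ 0.74  0.19 -0.59] T [-0.027  0.013 -0.051] zax [ 0.0131 -0.0083 -0.9999]
mm [1.1 1.1 2. ] shares [0.0019 0.0018 0.0033] turn share -1.002
```

```bash
python3 -m creep '[[0.002,0.002,0.003,-1,-1],[0.002,0.002,0.003,-1,-1],[0.002,0.002,0.003,-1,-1],[0.002,0.002,0.003,-1,-1],[0.002,0.002,0.003,-1,-1],[0.002,0.002,0.003,-1,-1]]'; python3 to.py .506 .1824 .17 74.3
python3 - <<'E'
from h import *
o=r.get_obs(); s=snap('wrist','w6.png'); pickle.dump((s,o),open('w6.pkl','wb')); print(o['joint_torque'][5])
for i in range(3):
  t=r.snapshot('top');o=r.get_obs();print(o['joint_torque'][5],o['ft_torque'][2],o['tcp_pos'].round(4))
cv2.imwrite('pics/w6z.png',cv2.resize(s['image'][160:300,230:400],None,fx=4.5,fy=4.2,interpolation=cv2.INTER_CUBIC))
E
```

```text
time_s: 9.73
tcp_pos: [0.5064, 0.1812, 0.1697]
ee_rot: [0.007, 0.799, 0.601, 0.002]
wrist_force: [-0.3, 0.1, 0.1]
width: 0.0852
t 9.73 pos [0.5064 0.1812 0.1697] yaw 73.89 width 0.0852 F [-0.3   0.06  0.13] T [-0.001 -0.049  0.034] zax [ 0.0124 -0.0086 -0.9999]
mm [ 1.1 -0.7 -0.4] shares [ 0.0018 -0.0012 -0.0006] turn share -0.014
-1.26449603587389
-0.12067582458257675 -0.02365180841142521 [0.5063 0.1816 0.1699]
0.030483417212963104 -0.021025541315099604 [0.5063 0.1818 0.17  ]
0.0717268162406981 0.04372304324327318 [0.5062 0.182  0.17  ]
```

View pics/w6.png

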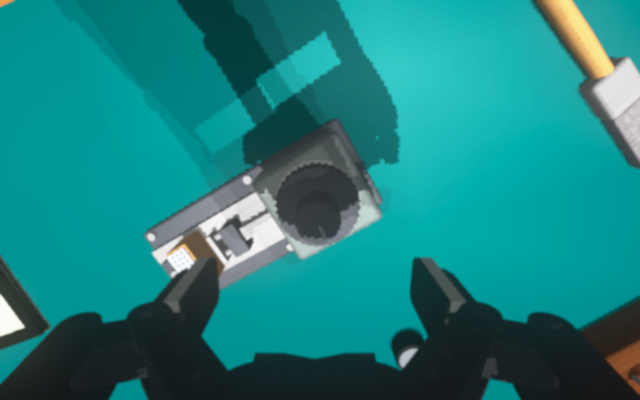

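View pics/w6z.png

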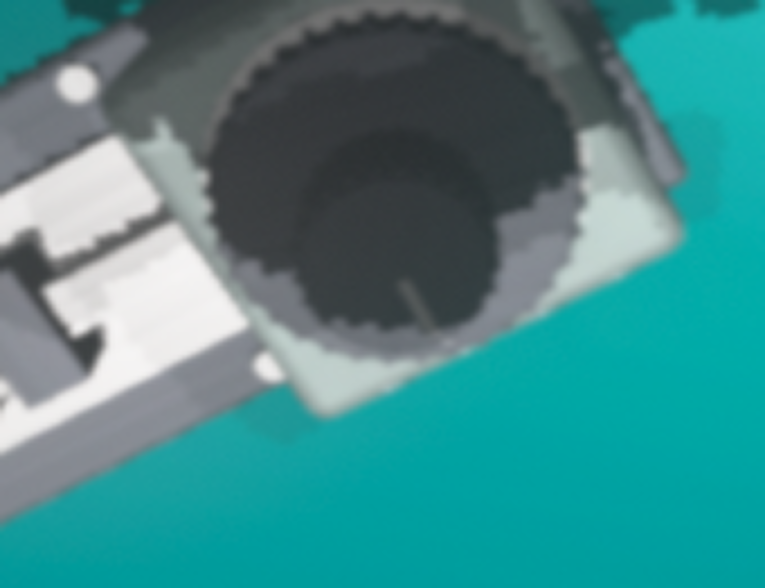

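```bash
python3 - <<'E'
from h import *
s,o=pickle.load(open('w6.pkl','rb'))
g=s['image'][160:300,250:390].astype(float); g=np.clip(g*3-60,0,255).astype(np.uint8)
cv2.imwrite('pics/w6e.png',cv2.resize(g,None,fx=4,fy=4,interpolation=cv2.INTER_CUBIC))
# predicted outline
for c in [(.506,.1824)]:
  P=[proj(s,[c[0]+.0145*np.cos(a),c[1]+.0145*np.sin(a),.114],o) for a in np.linspace(0,6.28,60)]
  P=np.array(P);print(P.min(0),P.max(0),P.mean(0))
E
```

```text
[294.05210208 201.55829058] [339.36121125 244.1986418 ] [316.79493912 223.43281117]
```

View pics/w6e.png

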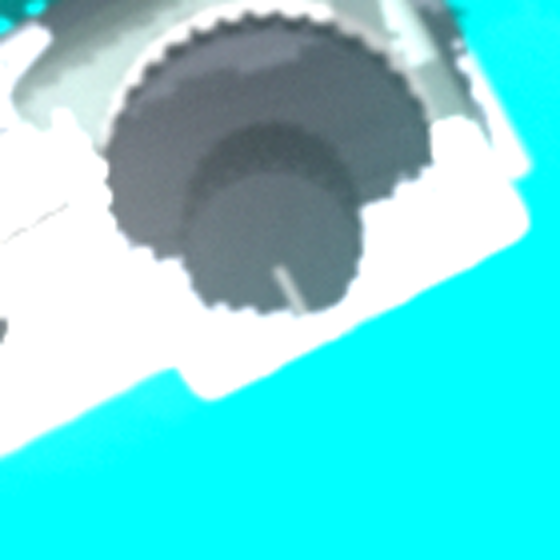

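The knob outline matches the prediction within about 1 mm, so its centre is about (0.5066,0.1828). I'll descend onto it with the gripper open.

```bash
python3 to.py .5066 .1828 .0875 73.9; python3 -m creep '[[0.001,0,0.05,0,-1],[0.001,0,0.1,0,-1],[0.001,0,0.13,0,-1],[0.001,0,0.1375,0,-1],[0.001,0,0.1375,0,-1],[0.001,0,0.1375,0,-1],[0.001,0,0.1375,0,-1]]'; python3 to.py .5066 .1828 .0875 73.9
```

```text
t 9.93 pos [0.5062 0.182  0.17  ] yaw 74.01 width 0.0852 F [-0.74 -0.    0.61] T [0.017 0.071 0.044] zax [ 0.0128 -0.0084 -0.9999]
mm [ 1.3 -1.  82.5] shares [ 0.0021 -0.0017  0.1375] turn share 0.004
time_s: 10.52
tcp_pos: [0.5082, 0.1821, 0.0891]
ee_rot: [0.008, 0.799, 0.602, 0.004]
wrist_force: [0.8, -0.1, 0.4]
width: 0.0855
t 10.52 pos [0.5082 0.1821 0.0891] yaw 73.98 width 0.0855 F [ 0.8  -0.06  0.41] T [0.018 0.013 0.008] zax [ 0.0152 -0.0077 -0.9999]
mm [ 0.2 -1.7  1.5] shares [ 0.0004 -0.0029  0.0025] turn share 0.003
```

```bash
python3 -m creep '[[0.001,-0.003,0.0025,0,-1],[0.001,-0.003,0.0025,0,-1],[0.001,-0.003,0.0025,0,1],[0.001,-0.003,0.0025,0,1],[0.001,-0.003,0.0025,0,1],[0.001,-0.003,0.0025,0,1],[0.001,-0.003,0.0025,0,1],[0.001,-0.003,0.0025,0,1]]'; python3 to.py .5066 .1828 .0875 73.9; python3 -m creep '[[0,0,0,0,1],[0,0,0,0,1],[0,0,0,0,1],[0,0,0,0,1]]'; python3 to.py .5066 .1828 .0875 73.9
python3 - <<'E'
from h import *
for i in range(4):
  t=r.snapshot('top');o=r.get_obs();print(o['joint_torque'][5],o['ft_torque'][2],o['tcp_pos'].round(4),o['wrist_force'].round(1))
E
```

```text
time_s: 11.18
tcp_pos: [0.5067, 0.1831, 0.0878]
ee_rot: [0.008, 0.799, 0.602, 0.004]
wrist_force: [-2.3, -1.7, 4.9]
width: 0.0274
t 11.18 pos [0.5067 0.1831 0.0878] yaw 73.97 width 0.0274 F [-2.33 -1.66  4.88] T [-0.237  0.381 -0.039] zax [ 0.0151 -0.0079 -0.9999]
mm [-0.3  0.   0.3] shares [-0.0004  0.      0.0005] turn share 0.002
time_s: 11.52
tcp_pos: [0.5066, 0.1831, 0.0878]
ee_rot: [0.008, 0.799, 0.602, 0.004]
wrist_force: [-1.9, -0.8, 2.8]
width: 0.0274
t 11.52 pos [0.5066 0.1831 0.0878] yaw 73.97 width 0.0274 F [-1.95 -0.8   2.84] T [-0.106  0.281 -0.009] zax [ 0.015  -0.0079 -0.9999]
mm [-0.3  0.   0.3] shares [-0.0004  0.0001  0.0005] turn share 0.002
-0.007491419382859021 -0.02281291443974825 [0.5067 0.1831 0.0878] [-2.3 -0.9  1.8]
-0.007794410339556634 -0.014067124170395816 [0.5066 0.183  0.0878] [-1.5 -0.8  2.2]
-0.008036422950681299 0.01859565352760835 [0.5066 0.1831 0.0878] [-1.7 -0.9  3. ]
-0.008225527417380363 0.016429711055560632 [0.5066 0.183  0.0878] [-2.4 -0.4  2.9]
```

Gripped centrally, with lateral force about 2 N. Joint 6 torque is a quiet signal. First free turn: 20° clockwise at a steady pace.

```bash
cat > st.py <<'E'
from h import *
o=r.get_obs();M=rot(o['ee_rot'])
print('t',round(o['time_s'],2),'yaw',np.degrees(np.arctan2(M[1,0],M[0,0])).round(2),'j6',o['joint_torque'][5].round(4),'Tz',o['ft_torque'][2].round(3),'v6',o['joint_velocities'][5].round(3),'pos',o['tcp_pos'].round(4),'F',o['wrist_force'].round(1),'w',round(o['width'],4),'zax',M[:2,2].round(4))
E
python3 -m creep '[[0,0,0,0.083,1],[0,0,0,0.167,1],[0,0,0,0.25,1],[0,0,0,0.333,1],[0,0,0,0.417,1],[0,0,0,0.5,1],[0,0,0,0.583,1],[0,0,0,0.667,1]]' >/dev/null; python3 st.py
python3 - <<'E'
from h import *
for i in range(4):
  t=r.snapshot('top');exec(open('st.py').read())
E
```

```text
t 12.38 yaw 53.86 j6 -0.9481 Tz 0.203 v6 0.526 pos [0.5067 0.1833 0.0878] F [0.2 2.5 1. ] w 0.0273 zax [ 0.0155 -0.0076]
t 12.43 yaw 53.67 j6 -0.8635 Tz -0.056 v6 -0.102 pos [0.5067 0.1833 0.0878] F [-0.1  1.8  1.4] w 0.0269 zax [ 0.0154 -0.0076]
t 12.48 yaw 53.92 j6 0.7954 Tz -0.147 v6 -0.059 pos [0.5067 0.1833 0.0878] F [-0.2  2.2  2. ] w 0.0271 zax [ 0.0154 -0.0076]
t 12.53 yaw 54.02 j6 0.3038 Tz -0.169 v6 -0.018 pos [0.5067 0.1833 0.0878] F [0.4 2.2 1.5] w 0.0274 zax [ 0.0154 -0.0075]
t 12.58 yaw 54.04 j6 0.0019 Tz -0.126 v6 -0.002 pos [0.5068 0.1833 0.0879] F [0.9 2.8 1.2] w 0.0269 zax [ 0.0155 -0.0075]
```

Tz about the knob axis is the usable signal: about +0.2 while turning, with noise around 0.03. J6 includes the arm's own dynamics, so I won't use it. I'll use one-row turns and take a reading in each.

```bash
for i in 1; do
python3 -m creep '[[0,0,0,0.1,1]]' >/dev/null; python3 st.py
python3 -m creep '[[0,0,0,0.1,1]]' >/dev/null; python3 st.py
python3 -m creep '[[0,0,0,0.1,1]]' >/dev/null; python3 st.py
python3 -m creep '[[0,0,0,0.1,1]]' >/dev/null; python3 st.py
python3 -m creep '[[0,0,0,0.1,1]]' >/dev/null; python3 st.py
python3 -m creep '[[0,0,0,0.1,1]]' >/dev/null; python3 st.py
done | cut -c1-130
```

```text
t 12.67 yaw 51.19 j6 -2.2255 Tz 0.215 v6 0.684 pos [0.5068 0.1833 0.0879] F [-0.8  0.4  2. ] w 0.0272 zax [ 0.0155 -0.0075]
t 12.75 yaw 48.17 j6 -1.3095 Tz 0.222 v6 0.603 pos [0.5068 0.1833 0.0878] F [-0.4  1.5  1.8] w 0.0275 zax [ 0.0155 -0.0075]
t 12.83 yaw 45.15 j6 -1.2414 Tz 0.197 v6 0.635 pos [0.5068 0.1834 0.0878] F [-0.3  1.1  1.7] w 0.0273 zax [ 0.0156 -0.0076]
t 12.92 yaw 42.1 j6 -1.1827 Tz 0.132 v6 0.632 pos [0.5068 0.1834 0.0878] F [0.7 1.2 1. ] w 0.0274 zax [ 0.0156 -0.0077]
t 13.0 yaw 39.06 j6 -1.1731 Tz 0.138 v6 0.633 pos [0.5068 0.1834 0.0878] F [0.8 1.2 2.2] w 0.0272 zax [ 0.0157 -0.0078]
t 13.08 yaw 36.01 j6 -1.1686 Tz 0.201 v6 0.634 pos [0.5069 0.1835 0.0878] F [0.6 0.7 1.4] w 0.0272 zax [ 0.0158 -0.0079]
```

```bash
for i in 1; do
python3 -m creep '[[0,0,0,0.1,1]]' >/dev/null; python3 st.py
python3 -m creep '[[0,0,0,0.1,1]]' >/dev/null; python3 st.py
python3 -m creep '[[0,0,0,0.1,1]]' >/dev/null; python3 st.py
python3 -m creep '[[0,0,0,0.1,1]]' >/dev/null; python3 st.py
python3 -m creep '[[0,0,0,0.1,1]]' >/dev/null; python3 st.py
done | cut -c1-130
```

```text
t 13.17 yaw 32.97 j6 -1.1671 Tz 0.135 v6 0.636 pos [0.5069 0.1835 0.0878] F [-0.   1.9  1.2] w 0.0273 zax [ 0.0158 -0.008 ]
t 13.25 yaw 29.92 j6 -1.1664 Tz 0.204 v6 0.635 pos [0.5069 0.1835 0.0878] F [0.6 0.9 1.4] w 0.0272 zax [ 0.016  -0.0081]
t 13.33 yaw 26.88 j6 -1.166 Tz 0.157 v6 0.636 pos [0.507  0.1835 0.0878] F [0.4 1.6 1.4] w 0.0273 zax [ 0.0159 -0.0081]
t 13.42 yaw 23.83 j6 -1.1657 Tz 0.201 v6 0.635 pos [0.507  0.1836 0.0878] F [1.4 0.9 1.7] w 0.0267 zax [ 0.016  -0.0082]
t 13.5 yaw 20.78 j6 -1.1655 Tz 0.221 v6 0.633 pos [0.5071 0.1836 0.0878] F [0.6 1.  1.2] w 0.0271 zax [ 0.0161 -0.0083]
```

```bash
for i in 1; do
python3 -m creep '[[0,0,0,0.1,1]]' >/dev/null; python3 st.py
python3 -m creep '[[0,0,0,0.1,1]]' >/dev/null; python3 st.py
python3 -m creep '[[0,0,0,0.1,1]]' >/dev/null; python3 st.py
python3 -m creep '[[0,0,0,0.1,1]]' >/dev/null; python3 st.py
done | cut -c1-130
python3 - <<'E'
from h import *
s=snap('scene','s7.png');cv2.imwrite('pics/s7z.png',cv2.resize(s['image'][195:275,290:410],None,fx=6,fy=6,interpolation=cv2.INTER_CUBIC))
E
```

```text
t 13.58 yaw 17.74 j6 -1.1654 Tz 0.093 v6 0.635 pos [0.5071 0.1836 0.0878] F [0.9 1.  0.9] w 0.0275 zax [ 0.0161 -0.0084]
t 13.67 yaw 14.69 j6 -1.1654 Tz 0.209 v6 0.635 pos [0.5071 0.1836 0.0878] F [0.  1.8 1.8] w 0.0271 zax [ 0.0161 -0.0084]
t 13.75 yaw 11.64 j6 -1.1653 Tz 0.193 v6 0.634 pos [0.5072 0.1836 0.0878] F [1.1 1.5 2.1] w 0.0273 zax [ 0.0162 -0.0085]
t 13.83 yaw 8.59 j6 -1.1621 Tz 0.129 v6 0.634 pos [0.5072 0.1837 0.0878] F [0.6 1.7 1.5] w 0.0273 zax [ 0.0161 -0.0086]
```

View pics/s7z.png

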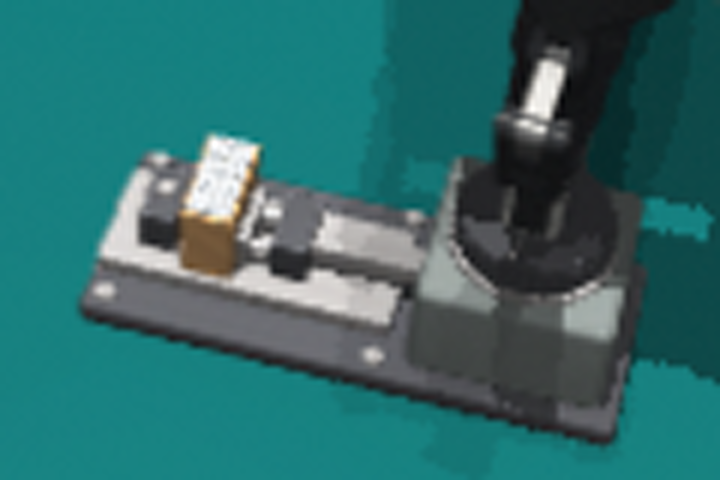

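The scene view shows the jaw moved well in, with its pad at or near the block, and a gap of a few mm still at the heel. I'll keep turning.

```bash
for i in 1; do
python3 -m creep '[[0,0,0,0.1,1]]' >/dev/null; python3 st.py
python3 -m creep '[[0,0,0,0.1,1]]' >/dev/null; python3 st.py
python3 -m creep '[[0,0,0,0.1,1]]' >/dev/null; python3 st.py
python3 -m creep '[[0,0,0,0.1,1]]' >/dev/null; python3 st.py
python3 -m creep '[[0,0,0,0.1,1]]' >/dev/null; python3 st.py
done | cut -c1-130
```

```text
t 13.97 yaw 5.51 j6 -1.8727 Tz 0.257 v6 0.743 pos [0.5073 0.1837 0.0878] F [0.5 2.1 0.9] w 0.0273 zax [ 0.0161 -0.0086]
t 14.05 yaw 2.52 j6 -1.1108 Tz 0.19 v6 0.593 pos [0.5073 0.1837 0.0878] F [1.4 0.7 2.6] w 0.0273 zax [ 0.0162 -0.0086]
t 14.13 yaw -0.47 j6 -1.1731 Tz 0.18 v6 0.624 pos [0.5074 0.1837 0.0879] F [1.8 0.7 2.5] w 0.0276 zax [ 0.0162 -0.0086]
t 14.22 yaw -3.45 j6 -1.1352 Tz 0.171 v6 0.62 pos [0.5074 0.1837 0.0878] F [0.8 0.6 0.8] w 0.027 zax [ 0.0162 -0.0086]
t 14.3 yaw -6.43 j6 -1.1355 Tz 0.112 v6 0.623 pos [0.5074 0.1837 0.0878] F [1.6 0.6 2. ] w 0.0277 zax [ 0.0163 -0.0086]
```

```bash
for i in 1; do
python3 -m creep '[[0,0,0,0.1,1]]' >/dev/null; python3 st.py
python3 -m creep '[[0,0,0,0.1,1]]' >/dev/null; python3 st.py
python3 -m creep '[[0,0,0,0.1,1]]' >/dev/null; python3 st.py
python3 -m creep '[[0,0,0,0.1,1]]' >/dev/null; python3 st.py
done | cut -c1-130
```

```text
t 14.38 yaw -9.43 j6 -1.1338 Tz 0.171 v6 0.621 pos [0.5075 0.1837 0.0878] F [1.4 1.1 1.9] w 0.027 zax [ 0.0161 -0.0087]
t 14.47 yaw -12.42 j6 -1.1341 Tz 0.196 v6 0.621 pos [0.5075 0.1837 0.0878] F [2.  1.6 1.7] w 0.0272 zax [ 0.0162 -0.0087]
t 14.55 yaw -15.41 j6 -1.1339 Tz 0.17 v6 0.621 pos [0.5076 0.1837 0.0879] F [1.8 0.9 1.5] w 0.0274 zax [ 0.0162 -0.0087]
t 14.63 yaw -18.4 j6 -1.134 Tz 0.149 v6 0.623 pos [0.5076 0.1837 0.0878] F [1.4 0.6 1.9] w 0.0271 zax [ 0.0161 -0.0086]
```

```bash
for i in 1; do
python3 -m creep '[[0,0,0,0.1,1]]' >/dev/null; python3 st.py
python3 -m creep '[[0,0,0,0.1,1]]' >/dev/null; python3 st.py
python3 -m creep '[[0,0,0,0.1,1]]' >/dev/null; python3 st.py
done | cut -c1-130
python3 - <<'E'
from h import *
s=snap('scene','s8.png');cv2.imwrite('pics/s8z.png',cv2.resize(s['image'][195:275,290:410],None,fx=6,fy=6,interpolation=cv2.INTER_CUBIC))
E
```

```text
t 14.72 yaw -21.4 j6 -1.1351 Tz 0.215 v6 0.623 pos [0.5077 0.1837 0.0878] F [1.4 0.9 1.5] w 0.027 zax [ 0.0161 -0.0087]
t 14.8 yaw -24.39 j6 -1.1332 Tz 0.155 v6 0.621 pos [0.5077 0.1837 0.0878] F [1.5 0.5 1.5] w 0.0274 zax [ 0.016  -0.0086]
t 14.88 yaw -27.38 j6 -1.1192 Tz 0.2 v6 0.622 pos [0.5077 0.1837 0.0878] F [1.7 0.1 2. ] w 0.0279 zax [ 0.016  -0.0086]
```

View pics/s8z.png

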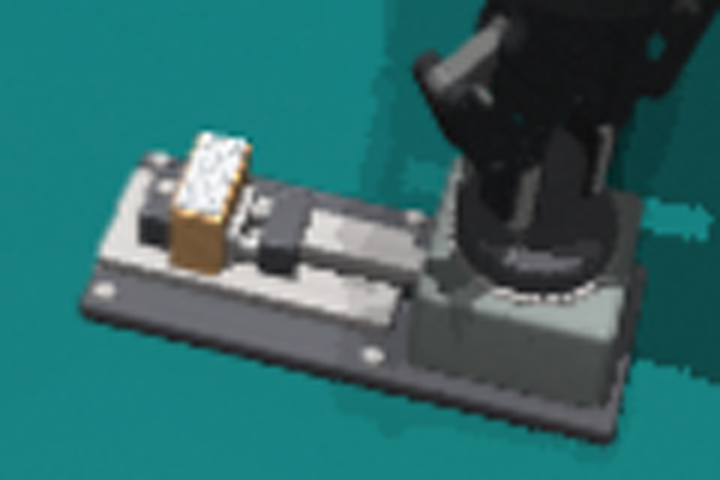

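The block now appears up against the heel, and j6 shifts in the last row, so contact began at about yaw -26°. At 40 N/rad, 12 N is about 17° further. I'll continue in small steps and watch the torque.

```bash
for i in 1; do
python3 -m creep '[[0,0,0,0.1,1]]' >/dev/null; python3 st.py
python3 -m creep '[[0,0,0,0.1,1]]' >/dev/null; python3 st.py
python3 -m creep '[[0,0,0,0.1,1]]' >/dev/null; python3 st.py
done | cut -c1-130
```

```text
t 15.02 yaw -30.43 j6 -1.8156 Tz 0.231 v6 0.725 pos [0.5078 0.1837 0.0878] F [1.5 0.6 1.4] w 0.027 zax [ 0.016  -0.0085]
t 15.1 yaw -33.37 j6 -1.0462 Tz 0.197 v6 0.579 pos [0.5079 0.1836 0.0878] F [1.  0.2 2.1] w 0.0275 zax [ 0.016  -0.0085]
t 15.18 yaw -36.3 j6 -1.089 Tz 0.235 v6 0.614 pos [0.5079 0.1836 0.0878] F [1.  0.8 1.3] w 0.0273 zax [ 0.016  -0.0085]
```

```bash
for i in 1; do
python3 -m creep '[[0,0,0,0.1,1]]' >/dev/null; python3 st.py
python3 -m creep '[[0,0,0,0.1,1]]' >/dev/null; python3 st.py
done | cut -c1-130
```

```text
t 15.27 yaw -39.24 j6 -1.0348 Tz 0.242 v6 0.608 pos [0.508  0.1836 0.0878] F [1.3 1.2 1.3] w 0.0275 zax [ 0.016  -0.0084]
t 15.35 yaw -42.18 j6 -1.0188 Tz 0.285 v6 0.611 pos [0.508  0.1836 0.0878] F [0.4 0.7 2. ] w 0.0272 zax [ 0.016  -0.0085]
```

Torque rises over free turning (mean 0.174 Nm) are 0.024, 0.062, 0.069 and 0.112 Nm. Fitted to the stated stiffness, that gives contact at yaw -25.9° and about 11.5 N now. I'll settle, then open.

```bash
python3 -m creep '[[0,0,0,0,1],[0,0,0,0,1],[0,0,0,0,1]]' >/dev/null; python3 st.py; python3 -m creep '[[0,0,0,0,-1],[0,0,0,0,-1],[0,0,0,0,-1],[0,0,0,0,-1],[0,0,0,0,-1],[0,0,0,0,-1],[0,0,0,0,-1]]' ; python3 st.py
python3 -m creep '[[0,0,-0.03,0,-1],[0,0,-0.08,0,-1],[0,0,-0.15,0,-1],[0,0,-0.2,0,-1],[0,0,-0.25,0,-1],[0,0,-0.25,0,-1],[0,0,-0.25,0,-1]]'; python3 to.py .42 .25 .25 -42
```

```text
t 15.6 yaw -42.02 j6 0.0378 Tz 0.051 v6 0.012 pos [0.508  0.1836 0.0878] F [0.2 0.4 2.6] w 0.0275 zax [ 0.0159 -0.0084]
time_s: 16.18
tcp_pos: [0.508, 0.1836, 0.0878]
ee_rot: [0.001, 0.934, -0.358, 0.009]
wrist_force: [0.0, 0.1, 0.2]
width: 0.0857
t 16.18 yaw -42.01 j6 -0.0041 Tz 0.014 v6 0.001 pos [0.508  0.1836 0.0878] F [0.  0.1 0.2] w 0.0857 zax [ 0.016  -0.0084]
time_s: 16.77
tcp_pos: [0.506, 0.185, 0.2393]
ee_rot: [0.0, 0.934, -0.358, 0.01]
wrist_force: [0.2, 0.5, -0.7]
width: 0.0852
t 16.77 pos [0.506  0.185  0.2393] yaw -42.01 width 0.0852 F [ 0.22  0.55 -0.67] T [ 0.032 -0.002 -0.017] zax [ 0.0189 -0.0075 -0.9998]
mm [-107.2    9.2  -12.9] shares [-0.1786  0.0153 -0.0214] turn share -0.0
```

```bash
python3 - <<'E'
from h import *
o=r.get_obs(); s=snap('wrist','w9.png'); pickle.dump((s,o),open('w9.pkl','wb'))
E
```

```text
(no output)
```

View pics/w9.png

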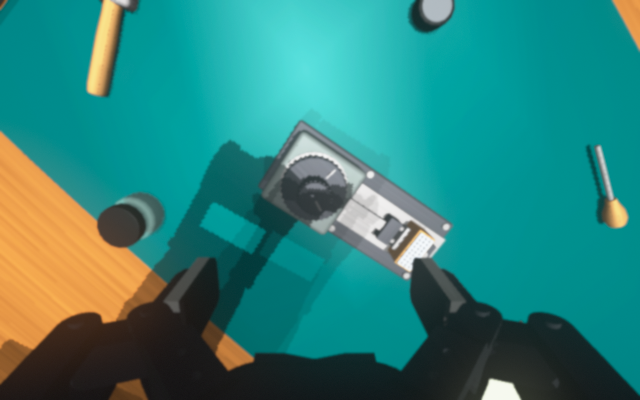

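```bash
python3 -m creep '[[0.13,0.03,0,0,-1],[0.13,0.03,0,0,-1],[0.13,0.03,0,0,-1],[0.13,0.03,0,0,-1],[0.13,0.03,0,0,-1]]'; python3 - <<'E'
from h import *
o=r.get_obs(); s=snap('wrist','w10.png'); pickle.dump((s,o),open('w10.pkl','wb'))
c=proj(s,[.525,.11,.05],o);print(c)
x,y=int(c[0]),int(c[1]);x0,y0=max(x-80,0),max(y-70,0);print(x0,y0)
cv2.imwrite('pics/w10z.png',cv2.resize(s['image'][y0:y0+140,x0:x0+170],None,fx=4.6,fy=4.2,interpolation=cv2.INTER_CUBIC))
E
```

```text
time_s: 17.23
tcp_pos: [0.5509, 0.1193, 0.2376]
ee_rot: [0.001, 0.933, -0.359, 0.008]
wrist_force: [-0.2, 0.1, 0.0]
width: 0.0855
[299.55332732 204.37445849]
219 134
```

View pics/w10z.png

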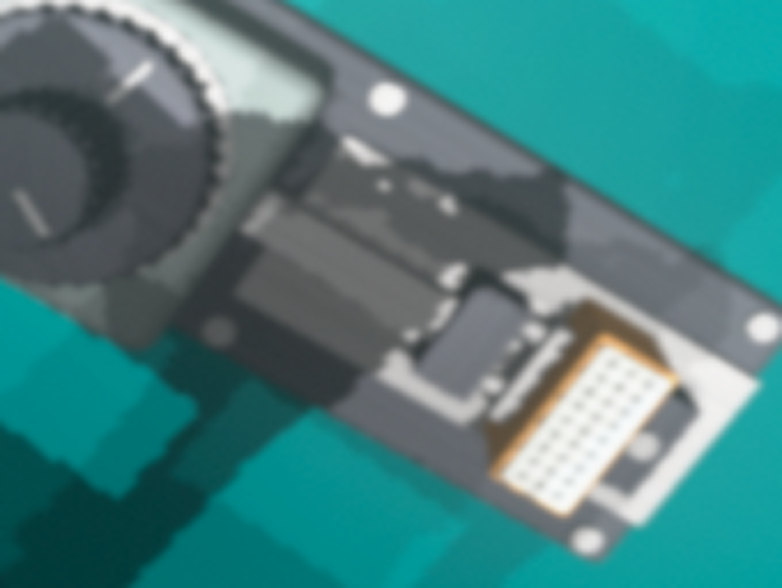

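```bash
python3 - <<'E'
from h import *
K=np.array([.5060,.1826,0]);X=np.array([.969,.247,0]);Y=np.array([-.247,.969,0]); S=np.array([.5384,.0557,0])
s5,o5=pickle.load(open('w5.pkl','rb'));s,o=pickle.load(open('w10.pkl','rb'))
f5=lambda p:((p[0]+.5)/6-.5+255,(p[1]+.5)/6-.5)
f=lambda p:(219+(p[0]+.5)/4.6-.5,134+(p[1]+.5)/4.2-.5)
def ang(n,a,b): 
    d=b-a; m=(a+b)/2-K; print(n,'line deg',np.degrees(np.arctan2(d[1],d[0])).round(1),'mid pos deg',np.degrees(np.arctan2(m[1],m[0])).round(1),'r mm',(np.hypot(*m[:2])*1e3).round(1))
ang('ring before',onz(s5,f5((486,178)),.08,o5),onz(s5,f5((584,202)),.08,o5))
ang('ring now',onz(s,f((110,103)),.08,o),onz(s,f((150,65)),.08,o))
ang('knob before',onz(s5,f5((375,63)),.114,o5),onz(s5,f5((478,70)),.114,o5))
ang('knob now',onz(s,f((17,192)),.114,o),onz(s,f((45,234)),.114,o))
for n,p,z in [('jaw front a',(452,387),.04),('jaw front b',(525,315),.04),('block +y edge a',(493,470),.044),('block +y edge b',(605,333),.044),('block -y a',(568,515),.044),('block -y b',(677,378),.044)]:
    w=onz(s,f(p),z,o);print(n,((w-S)@X*1e3).round(1),((w-S)@Y*1e3).round(1))
E
```

```text
ring before line deg 2.0 mid pos deg 2.1 r mm 22.6
ring now line deg 2.3 mid pos deg 2.3 r mm 22.6
knob before line deg 11.0 mid pos deg 11.0 r mm 7.7
knob now line deg -104.5 mid pos deg -100.4 r mm 6.3
jaw front a -12.2 25.4
jaw front b 13.7 21.9
block +y edge a -25.0 5.1
block +y edge b 20.9 4.4
block -y a -25.7 -17.6
block -y b 20.3 -17.0
```

The ring mark is unchanged (2.1° before, 2.3° now). The knob mark turned about 115.5° against 116° of gripper turn, so there was no slip. The block is square and upright against the heel, and the gripper is well clear. Handing in.

```bash
python3 -m creep '[[0,0,-0.02,0,-1],[0,0,-0.02,0,-1],[0,0,-0.02,0,-1]]'; python3 -c "
from workcell import r
print(r.finish_job())"
```

```text
time_s: 17.53
tcp_pos: [0.5507, 0.1205, 0.2511]
ee_rot: [0.001, 0.934, -0.358, 0.009]
wrist_force: [0.2, -0.5, -0.9]
width: 0.0854
the job is handed in; nothing more can be done
None
```

I moved the block from the tray to the clamp bed, plate up. I then closed the jaw with the small upper knob only, let go, and handed the job in at about 17.6 s.

- **Holding force:** about 11.5 N by feel. Free turning averaged 0.174 Nm and the last readings rose to 0.285 Nm. Fitting that rise to the pad's stated stiffness puts heel contact about 16° before the end. Single torque readings carry about 0.03 Nm (4 N) of noise, so the figure relies on the fit over four readings.
- **Knob:** its mark turned about 115.5° against 116° of gripper turn, so it did not slip in the fingers.
- **Ring:** its mark read 2.1° before and 2.3° after, within measuring error.
- **Block:** it stands square and plate up against the heel, with the jaw's pad bearing on its other long face.
- **Check that disagreed:** in the last wrist picture, jaw and block positions came out about 3 mm nearer the heel than they can be. I put this down to the arm still settling when the picture was taken, so I used that picture only for angles and squareness.
- **Tool tilt:** the tool drifted to about 1° of tilt over many moves. It had no visible effect on the placing or the turning.

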